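# Fit the press handle by feel and seat the lens ring

## Robot

A 6-joint arm with a two-finger parallel gripper is mounted at the origin on the work surface. World frame = base frame: x ahead of the robot, y to its left, z up, the work surface at z = 0. Lengths are in m, angles in rad, forces in N, time in s.
With the tool pointing down it reaches from about 0.35 to 0.975 m from the base axis. Payload 4.9 kg.
Tool frame: the origin (TCP) lies between the finger pads; the fingertips stand 19 mm ahead of it and the grasp point (between the pads) is the TCP; z points along the fingers, y is the line along which they close (so a half turn about z gives the same grasp; the last joint's range is limited). The gripper opens to 85 mm and grips with 20 to 120 N. Pads are 22 mm wide; open, the fingers measure 114 mm over their backs; the gripper's body (76 mm by 85 mm) begins 54 mm behind the grasp point. The pads swing forward as they close: fully open they stand 13 mm farther back than shut.
Start: joints at [-1.329, 0.053, 1.613, -0, 1.476, -0.119], TCP at [0.221, -0.585, 0.25] pointing down, gripper open.
Joint ranges: [-3.01, 3.01], [-1.01, 2.22], [0.06, 2.58], [-1.02, 4.17], [0.09, 2.62], [-3.14, 3.14]. Speed limits (rad/s): [2.57, 2.57, 3.14, 3.14, 3.14, 3.14].

## Interface

Orientations are given as a rotation vector (axis times angle).
In Python, from station import ctrl gives the robot as it stands. The module is installed in compiled form; this text tells all that it offers.
- The arm moves only by the tool servo_tool, never from a script. Its argument "increments" is a list that holds one entry, the list of rows, each a list of 5 numbers: the finger opening in cm, from 0 to 8.54, then the shift along the tool's x, y, z in cm, then the turn about the tool's z in degrees. A call has 1 to 5 rows; each row is the pose to reach, as a shift and turn from the pose commanded when the call began, along the tool's axes at that moment; what a row does not reach only later rows make up. A row lasts 1/10 s, in which the tool goes at most 50 mm and 8.59 degrees, less where a joint would pass 70% of its speed; a pose out of reach is approached as far as the arm can. A call with a gripper value outside its range is refused whole. The fingers move at their own pace and stop on an object; "newtons" is the grip in N (left out, the last holds). Time passes only in rows, so rows that repeat a pose let the fingers close. It gives the time, the measured TCP pose, the force, the opening and the grip force at its end, in the units of the state.
- ctrl.get_obs(): the state, without advancing time (a new reading comes with each control period).
- ctrl.get_image(name): name is "scene" or "top" or "wrist"; returns a dict with "img" (384x512x3 uint8, red, green, blue), "fx", "fy", "cx", "cy" (pixels), "rvec" (rotation vector, rad) and "tvec" (3), from world to camera coordinates, as OpenCV has them; the wrist camera has in their place "mount" (4x4, takes a point from camera to tool coordinates, whose origin is the TCP and whose axes are the flange's). Camera axes: x right, y down, z forward; pixel columns grow to the right and rows downward; lengths in m; the calibration is good to about 2 mm. A picture is of the moment at which its call begins: read the wrist's pose just before it. There is no depth.
- ctrl.finish_job(): hands the job in; it is judged then, once.
The state is a dict: "t": time; "q": joint angles; "dq": joint speeds; "effort": joint torques, N m; "tool_pos": TCP position; "tool_rot": TCP orientation; "contact_force": force on the tool from outside, world axes, zero at the start; "wrist_torque": the same for the moment, N m; "opening": finger opening in m; "grip_force": force on a finger pad.
Only numpy, scipy, OpenCV 4.12 (cv2) and the standard library are available. Lean on these libraries where they do the work, as an engineer would, in place of code of your own. Each camera call takes 0.05 s, during which the arm holds its last target. There are 200 camera calls.

## Task

Take the spoked press handle from its wooden stand and fit its square shank into the bore of the iron hand press, turning it gently until the square matches the hidden square hole and goes through. Then push it down until its collar is home on the press head, so that the bronze ring underneath is seated, and let go. There is glass underneath: never push or twist hard, keep the handle upright, and leave the other things where they are.

Things in the scene. Friction and masses are not known exactly. Their poses are not given: they have to be found in the camera images.
- handle: spoked steel press handle, about 0.4 kg, upright in the wooden stand. Origin: middle of the foot of its square shank; z up along it, x and y square to the flats. Shank 16 x 16 mm, 70 mm long, last 4 mm tapering to 14 x 14. Round collar 38 mm wide at 70 to 88 mm; four spokes with ball ends reach out diagonally, 58 mm from the axis, at 75 to 87 mm
- grip (a point): where to take the handle: middle of the square block 22 x 22 mm on its top, which runs from 88 to 138 mm above the foot; this point lies 116 mm above the foot, on the axis. The block's flats are parallel to those of the shank; axes as the handle
- stand: fixed wooden block 64 x 64 x 74 mm (90 mm square foot, 8 mm high) with an upright round hole 28 mm wide in its middle, in which the handle's shank hangs, the collar resting on the top. Origin: centre of its underside
- press: fixed iron hand press. Origin: centre of the underside of its bed; z up. Bed 150 (x) x 170 (y) x 24 mm; two columns at y = -62 and +62 mm; across them the head, 60 (x) x 160 (y) mm, its flat top 130 mm above the table, with a flat nut 3 mm high above each column. The bore is in the middle of the head; the pressing pad and lens cell stand below it
- mouth (a point): middle of the mouth of the press's upright round bore, 25 mm wide and 18 mm deep, on the top face of the head, 130 mm above the table; axes as the press
- seat (a point): middle of the bore's floor, 18 mm below the mouth: a 12 mm thick bush with a square through hole 17 x 17 mm. The square's turn differs every time, is not measured and is not that of the press or of this point's axes: rest the shank's foot lightly on the bush and turn; within a quarter turn it matches and can go through
- pad (a joint): travel (m) of the pressing pad, a 22 mm wide upright stem with the bronze ring under it, below the bore: 0 at the start (stem's top 60 mm below the mouth), grows downwards, stop at 0.012. Slides under about 9 N, stays where left. About 0.010 when the handle is home: collar on the head, foot 70 mm below the mouth
- ring_a: bystander: loose bronze retaining ring, 66 mm across, 52 mm hole, 7 mm thick. Origin: centre of its underside
- ring_b: bystander: loose bronze retaining ring, 54 mm across, 42 mm hole, 7 mm thick. Origin: centre of its underside
- lens: bystander: clear glass condenser lens, 52 mm across, 16 mm thick. Origin: centre of its underside
- pin: bystander: blued steel alignment pin, 10 mm thick, 75 mm long, lying down. Origin: under its middle
- gauge: bystander: steel gauge block 28 x 60 x 14 mm. Origin: centre of its underside
- driver: bystander: screwdriver 170 mm long, lying
- jar: bystander: small amber jar, 48 mm across, 50 mm tall. Origin: centre of its underside
Not all that is in view belongs to the job. What is shaped like the handle but orange or purple is not meant.

How it is judged:
By the outcome, as a careful person would: the job done as asked, in the order asked, and still so for the second after the job is handed in, with the robot touching nothing.
It also fails if it takes over 58 s, if anything falls off the work surface, if the arm or the gripper's body presses on something with over 40 N, if the wrist force passes 120 N, or if a joint passes its speed limit or range.

## Working session

There is one attempt and no reset: what is moved stays moved. The work goes in short steps, Python scripts to look and compute and a tool call to move; the robot and the scene stay as the last step left them, time stands still between calls to the robot, and variables do not carry over. Pictures are saved under pics/ and viewed, at most 10 in all, crops included, and the job is handed in when it is done.

Besides the shell and the picture viewer there is one more tool, called after "Call:" in YAML: its name, and indented under it one key for each argument. servo_tool: Moves the arm, as the interface text tells. Its arguments: {"type":"object","properties":{"increments":{"type":"array"},"newtons":{"type":"number"}},"required":["increments"]}

```bash
mkdir -p pics; cat > h.py <<'E'
import numpy as np, cv2
from station import ctrl
from scipy.spatial.transform import Rotation as R
def cam(name):
    o=ctrl.get_obs(); d=ctrl.get_image(name)
    if 'mount' in d:
        T=np.eye(4);T[:3,:3]=R.from_rotvec(o['tool_rot']).as_matrix();T[:3,3]=o['tool_pos']
        M=T@np.array(d['mount']); d['Rwc']=M[:3,:3]; d['c']=M[:3,3]
    else:
        r=R.from_rotvec(np.ravel(d['rvec'])).as_matrix(); d['Rwc']=r.T; d['c']=-r.T@np.ravel(d['tvec'])
    return d
def ray(d,u,v,z):
    k=d['Rwc']@np.array([(u-d['cx'])/d['fx'],(v-d['cy'])/d['fy'],1]); s=(z-d['c'][2])/k[2]
    return d['c']+s*k
def proj(d,p):
    k=d['Rwc'].T@(np.asarray(p)-d['c']); return k[0]/k[2]*d['fx']+d['cx'],k[1]/k[2]*d['fy']+d['cy']
def save(d,n): cv2.imwrite('pics/'+n,d['img'][:,:,::-1])
E
python3 - <<'E'
from h import *
a=cam('scene');b=cam('top')
cv2.imwrite('pics/a.png',np.vstack([cv2.resize(a['img'],(512,384))[:300],]).copy()[:,:,::-1])
save(a,'scene.png');save(b,'top.png')
o=ctrl.get_obs();print({k:np.round(v,3) for k,v in o.items()})
for d in(a,b):print(d['c'],d['Rwc'].round(2),d['fx'])
E
```

```text
{'t': np.float64(0.1), 'q': array([-1.329,  0.053,  1.614,  0.   ,  1.476, -0.119]), 'dq': array([ 0.001, -0.002, -0.003,  0.001, -0.   ,  0.   ]), 'effort': array([ 0.0000e+00, -3.9490e+01, -3.7136e+01, -0.0000e+00,  4.0000e-03,
        0.0000e+00]), 'tool_pos': array([ 0.221, -0.584,  0.249]), 'tool_rot': array([-3.089, -0.563,  0.   ]), 'contact_force': array([0.613, 0.34 , 0.89 ]), 'wrist_torque': array([ 0.028, -0.036,  0.017]), 'grip_force': np.float64(0.0), 'opening': np.float64(0.086)}
[1.24662459 0.07525706 0.94053856] [[-0.15  0.77 -0.62]
 [ 0.99  0.1  -0.11]
 [-0.02 -0.62 -0.78]] 495.3993228593979
[ 0.51081114 -0.0280974   1.06505414] [[-0.03 -1.    0.07]
 [-1.    0.03  0.02]
 [-0.02 -0.07 -1.  ]] 481.916220925306
```

View pics/scene.png

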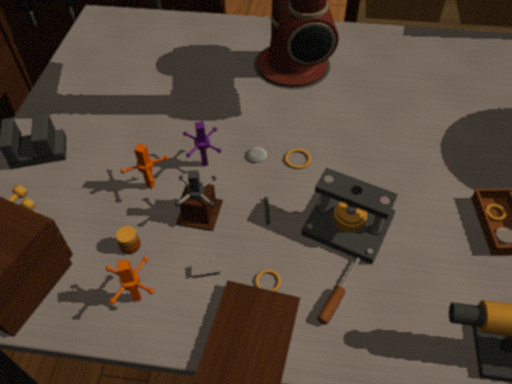

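View pics/top.png

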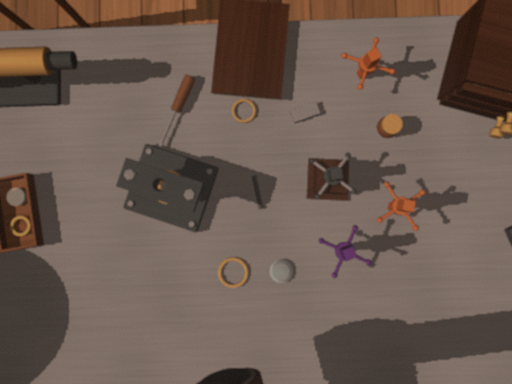

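Scene view: the steel handle sits in its stand at (195,185) and the press head's bore is near (355,190). Top view: handle at (334,175), bore near (159,185), with the orange and purple decoys to the right of and below the handle. I'll zoom in on both.

```bash
python3 - <<'E'
from h import *
b=cam('top')
i=b['img'].astype(float); i=np.clip(i*1.8,0,255).astype(np.uint8)
A=cv2.resize(i[140:210,300:368],None,fx=5.8,fy=5.8,interpolation=2)
B=cv2.resize(i[140:210,115:183],None,fx=5.8,fy=5.8,interpolation=2)
cv2.imwrite('pics/z.png',np.hstack([A,B])[:,:,::-1]);print(A.shape)
print(ray(b,334,175,.142),ray(b,159,185,.13))
E
```

```text
(406, 394, 3)
[ 0.58303203 -0.1581848   0.142     ] [0.5749901 0.1813572 0.13     ]
```

View pics/z.png

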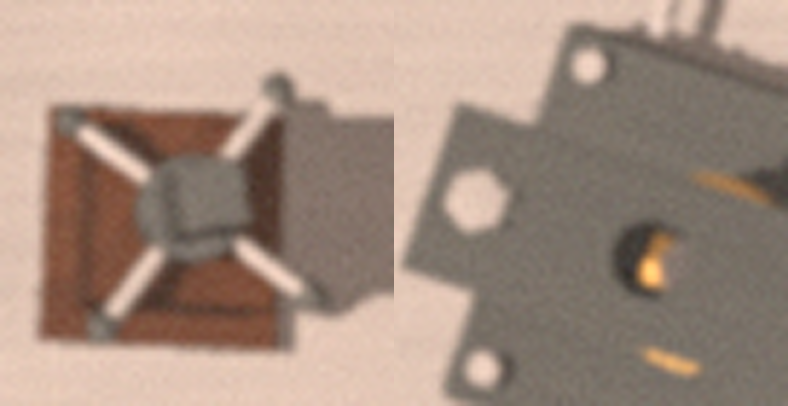

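Zoom: handle block top is about (336.6,173.6) in the full picture. The balls, in zoom pixels, are at (69,120), (278,87), (316,297) and (103,328). The bore is at about (159,184.5).

```bash
python3 - <<'E'
from h import *
b=cam('top')
Z=lambda x,y,z:ray(b,300+x/5.8-.4,140+y/5.8-.4,z)
P=[Z(x,y,.085) for x,y in((69,120),(278,87),(316,297),(103,328))]
m=np.mean(P,0);print('center',m,'blk',Z(212,195,.142))
for p in P:print(np.linalg.norm(p-m),np.degrees(np.arctan2(*(p-m)[1::-1])))
M=ray(b,115+256/5.8-.4,140+258/5.8-.4,.13);print('mouth',M)
n1=ray(b,115+82/5.8-.4,140+200/5.8-.4,.133);print('nut',n1,np.linalg.norm(n1-M),np.degrees(np.arctan2(*(n1-M)[1::-1])))
o=ctrl.get_obs();Rt=R.from_rotvec(o['tool_rot']).as_matrix();print(Rt.round(3))
g=np.array([*m[:2],.25]);print((Rt.T@(g-o['tool_pos'])*100).round(2))
E
```

```text
center [ 0.58673482 -0.16335125  0.085     ] blk [ 0.58632378 -0.16243485  0.142     ]
0.052737666786168785 52.258343789685924
0.052543068452599526 -37.61274349250561
0.05334962266410431 -127.74470582369302
0.05254241573385239 141.71993236277143
mouth [0.57679947 0.18184309 0.13      ]
nut [0.59793752 0.23958827 0.133     ] 0.061565602384319906 69.89447910808734
[[ 0.936  0.353 -0.   ]
 [ 0.353 -0.936  0.001]
 [ 0.    -0.001 -1.   ]]
[ 4.913e+01 -2.647e+01 -1.000e-02]
```

Call:
servo_tool:
  increments:
    - [[8.5, 3, -1.6, 0, 0], [8.5, 7.2, -3.9, 0, 0], [8.5, 11.5, -6.2, 0, 0], [8.5, 15.8, -8.5, 0, 0], [8.5, 20, -10.8, 0, 0]]
  newtons: 50

```text
t: 0.7
tool_pos: [0.3705, -0.4115, 0.2502]
tool_rot: [3.091, 0.563, 0.0]
contact_force: [1.0, 0.1, -0.2]
opening: 0.0849
grip_force: 0.0
```

Call:
servo_tool:
  increments:
    - [[8.5, 4.3, -2.3, 0, 0], [8.5, 8.6, -4.6, 0, 0], [8.5, 12.9, -6.9, 0, 0], [8.5, 17.2, -9.2, 0, 0], [8.5, 21, -11.3, 0, 0]]

```text
t: 1.2
tool_pos: [0.5273, -0.2312, 0.2502]
tool_rot: [3.09, 0.565, 0.0]
contact_force: [-0.5, -1.3, 0.4]
opening: 0.085
grip_force: 0.0
```

Call:
servo_tool:
  increments:
    - [[8.5, 3.5, -1.9, 0, 0], [8.5, 6, -3.3, 0, 0], [8.5, 7.5, -4.1, 0, 7], [8.5, 8.1, -4.4, 0, 13.5], [8.5, 8.1, -4.4, 0, 13.5]]

```text
t: 1.7
tool_pos: [0.5869, -0.1625, 0.2499]
tool_rot: [-3.135, -0.2, 0.001]
contact_force: [-0.2, -0.8, 0.5]
opening: 0.0852
grip_force: 0.0
```

```bash
python3 - <<'E'
from h import *
o=ctrl.get_obs();print(o['t'],o['tool_pos'],o['q'])
d=cam('wrist');save(d,'w1.png');print(d['c'],d['Rwc'].round(2))
print(proj(d,(.5867,-.1634,.142)),proj(d,(.5867,-.1634,.085)))
E
```

```text
1.7 [ 0.58685674 -0.16248613  0.24989892] [-3.92305987e-01  1.57142738e-02  1.65146445e+00  9.70267491e-05
  1.47504812e+00  1.05129299e+00]
[ 0.65988425 -0.1537557   0.373237  ] [[ 0.13 -0.95 -0.29]
 [-0.99 -0.12 -0.04]
 [-0.    0.29 -0.96]]
(np.float64(257.12263798349943), np.float64(198.40710691106335)) (np.float64(257.0716735174003), np.float64(181.60496066429772))
```

View pics/w1.png

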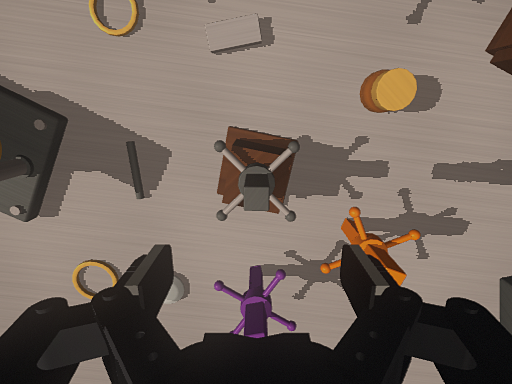

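The balls at (220,146), (294,146), (290,215) and (221,215) are square to the image. Their mean is within 1 px of the prediction, so I'll descend and grasp.

Call:
servo_tool:
  increments:
    - [[8.5, 0, 0.1, 3, 0], [8.5, 0, 0.1, 6.5, 0], [8.5, 0, 0.1, 10, 0], [8.5, 0, 0.1, 12.3, 0], [8.5, 0, 0.1, 13, 0]]

```text
t: 2.25
tool_pos: [0.584, -0.1643, 0.1164]
tool_rot: [-3.133, -0.198, 0.009]
contact_force: [-0.3, -0.4, -0.4]
opening: 0.0848
grip_force: 0.0
```

Call:
servo_tool:
  increments:
    - [[2, 0, 0, 0, 0], [2, 0, 0, 0, 0], [2, 0, 0, 0, 0], [2, 0, 0, 0, 0], [1.6, 0, 0, 0, 0]]

```text
t: 2.75
tool_pos: [0.5874, -0.1643, 0.122]
tool_rot: [3.135, 0.197, 0.004]
contact_force: [-0.6, 1.5, 2.9]
opening: 0.0215
grip_force: 52.2
```

Call:
servo_tool:
  increments:
    - [[1.6, 0, 0, 0, 0], [1.6, 0, 0, 0, 0], [1.6, 0, 0, 0, 0], [1.6, 0, 0, 0, 0], [1.6, 0, 0, 0, 0]]

```text
t: 3.25
tool_pos: [0.5875, -0.1644, 0.122]
tool_rot: [3.135, 0.197, 0.003]
contact_force: [-1.1, 2.5, 5.7]
opening: 0.0216
grip_force: 52.5
```

Call:
servo_tool:
  increments:
    - [[1.6, 0, 0, -1.5, 0], [1.6, 0, 0, -4, 0], [1.6, 0, 0, -7.5, 0], [1.6, 0, 0, -11, 0], [1.6, 0, 0, -14, 0]]

```text
t: 3.75
tool_pos: [0.5862, -0.1646, 0.2619]
tool_rot: [3.135, 0.196, -0.0]
contact_force: [1.0, -0.4, -3.6]
opening: 0.0214
grip_force: 51.1
```

Call:
servo_tool:
  increments:
    - [[1.6, 0, 0, -1.5, 0], [1.6, 0, 0, -2, 0], [1.6, 0, 0, -2, 0], [1.6, 0, 0, -2, 0]]

```text
t: 4.15
tool_pos: [0.5857, -0.1641, 0.2777]
tool_rot: [-3.134, -0.196, 0.006]
contact_force: [-0.7, 0.3, -3.9]
opening: 0.021
grip_force: 51.3
```

```bash
python3 - <<'E'
from h import *
o=ctrl.get_obs();Rt=R.from_rotvec(o['tool_rot']).as_matrix();print(o['t'],o['tool_pos'],o['contact_force'],o['opening'])
print(Rt.round(4)); print(Rt.T@(np.array([.5768,.1818,o['tool_pos'][2]])-o['tool_pos'])*100)
E
```

```text
4.15 [ 0.58567614 -0.1641402   0.27767444] [-0.65812809  0.297054   -3.94224621] 0.020985843837089076
[[ 0.9922  0.1248 -0.0038]
 [ 0.1248 -0.9922  0.0015]
 [-0.0035 -0.002  -1.    ]]
[  3.4372244  -34.43423481   0.05512067]
```

Call:
servo_tool:
  increments:
    - [[1.6, 0.2, -2, 0, 0], [1.6, 0.6, -5.5, 0, 0], [1.6, 1, -9.5, 0, 0], [1.6, 1.4, -13.5, 0, 0], [1.6, 1.8, -17.5, 0, 0]]

```text
t: 4.65
tool_pos: [0.5815, 0.0129, 0.2777]
tool_rot: [-3.135, -0.196, 0.006]
contact_force: [0.4, 0.1, -3.3]
opening: 0.0213
grip_force: 51.2
```

Call:
servo_tool:
  increments:
    - [[1.6, 0.4, -4, 0, 0], [1.6, 0.8, -8, 0, 0], [1.6, 1.2, -12, 0, 0], [1.6, 1.5, -15, 0, 0], [1.6, 1.64, -16.9, 0, 0]]

```text
t: 5.15
tool_pos: [0.5765, 0.1833, 0.2776]
tool_rot: [3.135, 0.2, -0.007]
contact_force: [0.2, 0.1, -4.0]
opening: 0.0213
grip_force: 51.4
```

Call:
servo_tool:
  increments:
    - [[1.6, 0, 0, 0, 0], [1.6, 0, 0, 0, 0], [1.6, 0, 0, 0, 0]]

```text
t: 5.45
tool_pos: [0.5775, 0.1802, 0.2791]
tool_rot: [3.135, 0.195, -0.003]
contact_force: [0.4, -0.4, -3.9]
opening: 0.0214
grip_force: 51.5
```

```bash
python3 - <<'E'
from h import *
o=ctrl.get_obs();print(o['t'],o['tool_pos'],o['q'].round(2))
T=R.from_rotvec(o['tool_rot']).as_matrix()
d=cam('wrist');s=cam('scene')
W=cv2.resize(d['img'],(512,384))
foot=o['tool_pos']+T[:,2]*.118
print('foot',foot,'wrist px foot',proj(d,foot),'mouth',proj(d,(.5768,.1818,.13)))
print('scene foot',proj(s,foot),'mouth',proj(s,(.5768,.1818,.13)))
u,v=map(int,proj(s,foot));c=cv2.resize(np.clip(s['img'][v-40:v+50,u-45:u+45]*1.6,0,255).astype(np.uint8),(384,384),interpolation=2)
print('crop origin',u-45,v-40)
cv2.imwrite('pics/w2.png',cv2.resize(np.hstack([W,c]),(800,343))[:,:,::-1])
E
```

```text
5.45 [0.57750828 0.18020363 0.27909858] [ 0.18 -0.01  1.63 -0.    1.52  1.63]
foot [0.57728856 0.18010422 0.16109883] wrist px foot (np.float64(256.0439800250851), np.float64(194.66946825349237)) mouth (np.float64(254.31642644990416), np.float64(185.6288506267911))
scene foot (np.float64(356.9268924101305), np.float64(180.18411499850532)) mouth (np.float64(355.5446161635965), np.float64(189.6296045687208))
crop origin 311 140
```

View pics/w2.png

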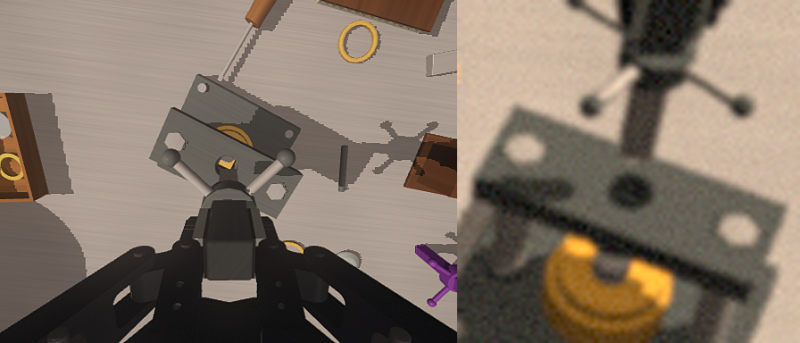

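Wrist picture (left): the nuts are at (175,141) and (277,190). Scene crop (right): nuts at (524,149) and (740,230), bore at (630,190), and the foot's lower end at (640,155). I'll compare these with the foot.

```bash
python3 - <<'E'
from h import *
d=cam('wrist');s=cam('scene');b=cam('top')
k=384/343
w=[ray(d,x*k,y*k,.133) for x,y in((175,141),(277,190))]
q=lambda x,y,z:ray(s,311+(x-457)/3.811-.4,140+y/3.811-.4,z)
n=[q(524,149,.133),q(740,230,.133)]
print('wrist nuts',np.mean(w,0),np.linalg.norm(w[0]-w[1]));print('scene nuts',np.mean(n,0),np.linalg.norm(n[0]-n[1]))
print('scene bore',q(630,190,.13),'scene foot',q(640,151,.161))
# hough-free: light nut blobs in scene & wrist
for nm,D,ps in(('w',d,w),('s',s,n)):
  P=[]
  for p in ps:
    u,v=map(int,np.round(proj(D,p)));r=14 if nm=='w' else 7
    g=cv2.cvtColor(D['img'][v-r:v+r+1,u-r:u+r+1],cv2.COLOR_RGB2GRAY)
    t,m=cv2.threshold(cv2.GaussianBlur(g,(3,3),0),0,255,cv2.THRESH_OTSU)
    nn,l,st,c=cv2.connectedComponentsWithStats(m)
    i=l[r,r];P.append(ray(D,u-r+c[i][0],v-r+c[i][1],.133));print(nm,i,st[i][4])
  print(np.mean(P,0),np.linalg.norm(P[0]-P[1]))
E
```

```text
wrist nuts [0.57749259 0.18142438 0.133     ] 0.12372535870372862
scene nuts [0.57781049 0.18231391 0.133     ] 0.12445109065225768
scene bore [0.57620885 0.18272053 0.13      ] scene foot [0.57418167 0.1834903  0.161     ]
w 1 329
w 2 296
[0.57641147 0.1824305  0.133     ] 0.12358875303980786
s 2 63
s 1 64
[0.57736686 0.18215089 0.133     ] 0.12367453328339757
```

```bash
python3 - <<'E'
from h import *
s=cam('scene');o=ctrl.get_obs();T=R.from_rotvec(o['tool_rot']).as_matrix();print(o['tool_pos'])
for h in(.118,.1,.08,.06):print(h,np.round(proj(s,o['tool_pos']+T[:,2]*h),1))
g=s['img'].astype(int).sum(2)
for v in range(158,186):print(v,g[v,348:372])
E
```

```text
[0.57790888 0.18054381 0.28037011]
0.118 [357.2 180. ]
0.1 [358.6 174.3]
0.08 [360.1 167.7]
0.06 [361.7 160.9]
158 [340 348 349 334 323 279 245 288 322 348 282 169  58  72  84  98  84 103
 103 109  94 112 140 191]
159 [346 348 345 325 311 314 332 367 373 343 272 153  55  54  56  34  65  53
  78  77  77  81 108 145]
160 [354 344 331 329 324 357 386 380 348 276 184  87  62  54  47  38  44  55
  72  80  81  88 122 162]
161 [350 340 331 344 360 390 390 344 286 196  98  44  30  43  53  47  74  64
  47  89  85 150 200 256]
162 [334 327 332 361 380 388 352 299 225 144  74  66  58  75  61  16  61  68
  96 137 170 225 291 323]
163 [319 347 363 376 386 367 326 295 229 149  98  94  95  68  71  69  66  99
 151 230 281 311 339 355]
164 [316 363 374 365 333 328 326 296 228 131 109  90 105  88  96 109  93 135
 225 303 328 339 354 340]
165 [303 348 341 328 319 329 328 296 191 114 114 130 103 114 110  87 122 176
 245 327 341 348 346 347]
166 [263 296 306 305 326 345 328 290 183 108 111  97 105 129 117 124 119 198
 276 327 345 349 347 345]
167 [209 273 308 322 351 350 327 272 163 107 102 123 117 114 1
[... 1194 characters left out ...]
 183 170 131 121 121 106 113 115 117 136 204 293 342 353
 350 356 357 343 351 340]
180 [189 163 189 184 171 183 144 122 118 129 123 124 116 123 209 286 333 352
 355 353 354 355 354 352]
181 [182 185 179 182 187 188 165 160 159 169 162 163 168 168 183 254 283 305
 334 336 344 357 349 349]
182 [186 178 181 185 198 183 186 198 199 204 197 201 195 188 187 204 225 225
 260 288 310 333 341 344]
183 [189 185 171 185 186 187 196 189 195 203 193 198 200 194 179 165 185 198
 206 221 249 255 287 318]
184 [175 186 195 182 178 177 181 170 170 177 185 184 180 176 188 184 172 186
 175 171 185 207 235 254]
185 [184 189 181 173 168 155 155 141 146 152 141 172 175 185 180 183 178 179
 181 177 179 181 182 201]
```

Along the shank the observed centres match kinematics to about 0.5 px, so the handle hangs true. I'll shift by (-0.04,-0.17) cm and descend.

Call:
servo_tool:
  increments:
    - [[1.6, -0.05, -0.15, 0, 0], [1.6, -0.05, -0.15, 1.2, 0], [1.6, -0.05, -0.15, 2.4, 0], [1.6, -0.05, -0.15, 3.4, 0], [1.6, -0.05, -0.15, 4, 0]]

```text
t: 6.25
tool_pos: [0.5762, 0.1824, 0.2377]
tool_rot: [3.135, 0.197, -0.005]
contact_force: [0.2, -0.5, -4.5]
opening: 0.0214
grip_force: 51.5
```

Call:
servo_tool:
  increments:
    - [[1.6, 0, 0, 0.2, 0], [1.6, 0, 0, 0.4, 0], [1.6, 0, 0, 0.5, 0], [1.6, 0, 0, 0.5, 0], [1.6, 0, 0, 0.5, 0]]

```text
t: 6.75
tool_pos: [0.5773, 0.1826, 0.2358]
tool_rot: [-3.135, -0.196, -0.001]
contact_force: [-0.9, 0.1, -3.5]
opening: 0.0212
grip_force: 51.5
```

Call:
servo_tool:
  increments:
    - [[1.6, 0, 0, 0.1, 0], [1.6, 0, 0, 0.2, 0], [1.6, 0, 0, 0.3, 0], [1.6, 0, 0, 0.4, 0], [1.6, 0, 0, 0.4, 0]]

```text
t: 7.25
tool_pos: [0.577, 0.1825, 0.231]
tool_rot: [3.135, 0.196, -0.001]
contact_force: [-0.3, -0.6, -4.1]
opening: 0.0213
grip_force: 51.5
```

Call:
servo_tool:
  increments:
    - [[1.6, 0, 0, 0.1, 0], [1.6, 0, 0, 0.2, 0], [1.6, 0, 0, 0.2, 0]]

```text
t: 7.55
tool_pos: [0.5772, 0.1826, 0.2297]
tool_rot: [-3.135, -0.196, -0.001]
contact_force: [0.0, -0.8, -1.8]
opening: 0.0214
grip_force: 51.8
```

Call:
servo_tool:
  increments:
    - [[1.6, 0, 0, 0.05, 0], [1.6, 0, 0, 0.1, 0], [1.6, 0, 0, 0.1, 0]]

```text
t: 7.85
tool_pos: [0.5774, 0.1826, 0.2293]
tool_rot: [-3.135, -0.197, -0.002]
contact_force: [-1.1, 0.3, 2.1]
opening: 0.0214
grip_force: 52.1
```

Call:
servo_tool:
  increments:
    - [[1.6, 0, 0, 0, -3], [1.6, 0, 0, 0, -7], [1.6, 0, 0, 0, -11], [1.6, 0, 0, 0, -15], [1.6, 0, 0, 0, -15]]

```text
t: 8.35
tool_pos: [0.578, 0.1825, 0.2295]
tool_rot: [3.083, 0.604, 0.004]
contact_force: [0.7, -0.3, 2.7]
opening: 0.0216
grip_force: 52.3
```

```bash
python3 -c "
from h import *
o=ctrl.get_obs();print(o['tool_pos'],o['q'][5],o['contact_force'],o['wrist_torque'])"
```

```text
[0.57795092 0.18254507 0.22953756] 1.3674758022305595 [ 0.71231841 -0.30591825  2.68176879] [-0.16622894 -0.12622907 -0.0289068 ]
```

Call:
servo_tool:
  increments:
    - [[1.6, 0, 0, 0, -4], [1.6, 0, 0, 0, -8], [1.6, 0, 0, 0, -12], [1.6, 0, 0, 0, -15], [1.6, 0, 0, 0, -15]]

```text
t: 8.85
tool_pos: [0.5779, 0.1825, 0.2294]
tool_rot: [2.978, 0.999, 0.004]
contact_force: [0.6, 0.0, 2.8]
opening: 0.0216
grip_force: 52.3
```

Call:
servo_tool:
  increments:
    - [[1.6, 0, 0, 0, -4], [1.6, 0, 0, 0, -8], [1.6, 0, 0, 0, -12], [1.6, 0, 0, 0, -15], [1.6, 0, 0, 0, -15]]

```text
t: 9.35
tool_pos: [0.5774, 0.1826, 0.2283]
tool_rot: [2.823, 1.379, 0.001]
contact_force: [0.4, 0.5, -0.2]
opening: 0.0213
grip_force: 52.0
```

Call:
servo_tool:
  increments:
    - [[1.6, 0, 0, 0.05, -2], [1.6, 0, 0, 0.1, -4], [1.6, 0, 0, 0.1, -6], [1.6, 0, 0, 0.1, -6]]

```text
t: 9.75
tool_pos: [0.5773, 0.1827, 0.2271]
tool_rot: [2.747, 1.524, 0.001]
contact_force: [1.2, 0.2, 0.1]
opening: 0.0213
grip_force: 52.0
```

Call:
servo_tool:
  increments:
    - [[1.6, 0, 0, 0.05, -2], [1.6, 0, 0, 0.1, -4], [1.6, 0, 0, 0.1, -6], [1.6, 0, 0, 0.1, -6]]

```text
t: 10.15
tool_pos: [0.5771, 0.1827, 0.2258]
tool_rot: [-2.663, -1.666, -0.0]
contact_force: [2.0, 0.5, -2.2]
opening: 0.0216
grip_force: 51.7
```

```bash
python3 -c "
from h import *
for _ in range(3):
  o=ctrl.get_obs();print(o['tool_pos'],o['q'][5],o['contact_force'],o['wrist_torque'],R.from_rotvec(o['tool_rot']).as_matrix()[:,0])"
```

```text
[0.57713724 0.18269992 0.22576403] 0.6363909601155313 [ 2.0393841   0.49709498 -2.1988267 ] [ 0.1959683  -0.55239306  0.01823   ] [4.37567116e-01 8.99185668e-01 3.92335212e-04]
[0.57713724 0.18269992 0.22576403] 0.6363909601155313 [ 2.0393841   0.49709498 -2.1988267 ] [ 0.1959683  -0.55239306  0.01823   ] [4.37567116e-01 8.99185668e-01 3.92335212e-04]
[0.57713724 0.18269992 0.22576403] 0.6363909601155313 [ 2.0393841   0.49709498 -2.1988267 ] [ 0.1959683  -0.55239306  0.01823   ] [4.37567116e-01 8.99185668e-01 3.92335212e-04]
```

Call:
servo_tool:
  increments:
    - [[1.6, 0.01, 0.03, 0.1, -1], [1.6, 0.02, 0.04, 0.2, -2], [1.6, 0.02, 0.04, 0.2, -2], [1.6, 0.02, 0.04, 0.2, -2]]

```text
t: 10.55
tool_pos: [0.5773, 0.1827, 0.2236]
tool_rot: [-2.632, -1.714, 0.001]
contact_force: [1.2, 2.0, -4.8]
opening: 0.0215
grip_force: 51.5
```

Call:
servo_tool:
  increments:
    - [[1.6, 0.02, -0.01, 0.1, 0], [1.6, 0.03, -0.01, 0.3, 0], [1.6, 0.03, -0.01, 0.5, 0], [1.6, 0.03, -0.01, 0.7, 0], [1.6, 0.03, -0.01, 0.8, 0]]

```text
t: 11.05
tool_pos: [0.5775, 0.1829, 0.2162]
tool_rot: [-2.632, -1.715, 0.0]
contact_force: [1.2, 0.8, -1.5]
opening: 0.0216
grip_force: 51.7
```

```bash
python3 -c "
from h import *
o=ctrl.get_obs();print(o['tool_pos'],o['contact_force'],o['wrist_torque'],R.from_rotvec(o['tool_rot']).as_matrix())"
```

```text
[0.57750191 0.18285996 0.21623846] [ 1.22101481  0.78796728 -1.51333717] [ 0.13411032 -0.14688821 -0.00765715] [[ 4.04004292e-01  9.14757059e-01 -2.35904011e-04]
 [ 9.14757076e-01 -4.04004316e-01 -6.48930331e-05]
 [-1.54667599e-04 -1.89577799e-04 -9.99999970e-01]]
```

Call:
servo_tool:
  increments:
    - [[1.6, 0.02, 0.02, 0.2, 0], [1.6, 0.02, 0.02, 0.5, 0], [1.6, 0.02, 0.02, 0.8, 0], [1.6, 0.02, 0.02, 1.1, 0], [1.6, 0.02, 0.02, 1.2, 0]]

```text
t: 11.55
tool_pos: [0.5776, 0.1829, 0.2037]
tool_rot: [-2.632, -1.715, 0.001]
contact_force: [-0.2, 0.4, -0.8]
opening: 0.0219
grip_force: 51.8
```

Call:
servo_tool:
  increments:
    - [[1.6, 0, 0, 0.2, 0], [1.6, 0, 0, 0.5, 0], [1.6, 0, 0, 0.8, 0], [1.6, 0, 0, 1.1, 0], [1.6, 0, 0, 1.2, 0]]

```text
t: 12.05
tool_pos: [0.5776, 0.183, 0.1916]
tool_rot: [-2.632, -1.715, 0.001]
contact_force: [-2.6, -0.3, 0.4]
opening: 0.0213
grip_force: 51.9
```

Call:
servo_tool:
  increments:
    - [[1.6, -0.01, -0.02, 0.1, 0], [1.6, -0.01, -0.03, 0.2, 0], [1.6, -0.01, -0.03, 0.35, 0], [1.6, -0.01, -0.03, 0.5, 0], [1.6, -0.01, -0.03, 0.6, 0]]

```text
t: 12.55
tool_pos: [0.5776, 0.1831, 0.1878]
tool_rot: [2.632, 1.715, 0.0]
contact_force: [-5.8, -0.6, 9.0]
opening: 0.0217
grip_force: 53.0
```

Call:
servo_tool:
  increments:
    - [[1.6, 0, 0, 0.1, 0], [1.6, 0, 0, 0.2, 0], [1.6, 0, 0, 0.3, 0], [1.6, 0, 0, 0.4, 0], [1.6, 0, 0, 0.4, 0]]

```text
t: 13.05
tool_pos: [0.5777, 0.1831, 0.1849]
tool_rot: [2.632, 1.715, 0.001]
contact_force: [-6.7, -0.5, 9.1]
opening: 0.0214
grip_force: 53.3
```

Call:
servo_tool:
  increments:
    - [[1.6, -0.02, -0.05, 0, 0], [1.6, -0.04, -0.09, 0, 0], [1.6, -0.04, -0.09, 0, 0]]

```text
t: 13.35
tool_pos: [0.5774, 0.1831, 0.1848]
tool_rot: [2.631, 1.714, 0.003]
contact_force: [-4.5, -0.6, 7.4]
opening: 0.0217
grip_force: 53.1
```

```bash
python3 -c "
from h import *
o=ctrl.get_obs();print(o['tool_pos'],o['contact_force'],o['wrist_torque'],R.from_rotvec(o['tool_rot']).as_matrix())"
```

```text
[0.57735026 0.18307475 0.18483054] [-4.49524085 -0.61565414  7.39784792] [-0.16383881  1.0515551  -0.02279794] [[ 4.03942387e-01  9.14781104e-01  2.46587112e-03]
 [ 9.14783728e-01 -4.03943943e-01  1.47562770e-04]
 [ 1.13106134e-03  2.19613192e-03 -9.99996949e-01]]
```

Call:
servo_tool:
  increments:
    - [[1.6, -0.02, -0.05, 0.1, 0], [1.6, -0.04, -0.09, 0.2, 0], [1.6, -0.05, -0.12, 0.3, 0], [1.6, -0.05, -0.12, 0.4, 0], [1.6, -0.05, -0.12, 0.4, 0]]

```text
t: 13.85
tool_pos: [0.577, 0.183, 0.1811]
tool_rot: [2.63, 1.713, 0.007]
contact_force: [-1.2, -1.5, 6.4]
opening: 0.0214
grip_force: 53.0
```

Call:
servo_tool:
  increments:
    - [[1.6, 0, 0, 0.1, 0], [1.6, 0, 0, 0.2, 0], [1.6, 0, 0, 0.2, 0], [1.6, 0, 0, 0.2, 0]]

```text
t: 14.25
tool_pos: [0.577, 0.183, 0.1791]
tool_rot: [2.63, 1.713, 0.007]
contact_force: [-2.1, -0.7, 6.4]
opening: 0.0213
grip_force: 53.0
```

Call:
servo_tool:
  increments:
    - [[1.6, 0, 0, 0.05, 0], [1.6, 0, 0, 0.1, 0], [1.6, 0, 0, 0.15, 0], [1.6, 0, 0, 0.15, 0]]

```text
t: 14.65
tool_pos: [0.577, 0.1831, 0.178]
tool_rot: [2.63, 1.714, 0.007]
contact_force: [-3.1, -1.0, 8.7]
opening: 0.0218
grip_force: 53.2
```

Call:
servo_tool:
  increments:
    - [[1.6, 0, 0, 0.05, 0], [1.6, 0, 0, 0.1, 0], [1.6, 0, 0, 0.1, 0], [1.6, 0, 0, 0.1, 0]]

```text
t: 15.05
tool_pos: [0.577, 0.1831, 0.1779]
tool_rot: [2.63, 1.714, 0.007]
contact_force: [-4.9, -1.9, 12.1]
opening: 0.0213
grip_force: 53.5
```

Stalled at z 0.178 with the force rising, so the collar is home. I'll ease off and release.

Call:
servo_tool:
  increments:
    - [[1.6, 0, 0, -0.1, 0], [1.6, -0.03, -0.06, -0.2, 0], [1.6, -0.03, -0.06, -0.2, 0]]

```text
t: 15.35
tool_pos: [0.5767, 0.183, 0.178]
tool_rot: [2.63, 1.713, 0.009]
contact_force: [2.2, -0.4, 5.4]
opening: 0.0217
grip_force: 52.7
```

Call:
servo_tool:
  increments:
    - [[3, 0, 0, 0, 0], [6, 0, 0, 0, 0], [8.5, 0, 0, 0, 0], [8.5, 0, 0, 0, 0], [8.5, 0, 0, 0, 0]]

```text
t: 15.85
tool_pos: [0.5743, 0.183, 0.1753]
tool_rot: [-2.632, -1.715, 0.001]
contact_force: [-0.8, -0.5, 0.1]
opening: 0.0842
grip_force: 0.0
```

Call:
servo_tool:
  increments:
    - [[8.5, 0, 0, 0, 0], [8.5, 0, 0, 0, 0], [8.5, 0, 0, -1, 0], [8.5, 0, 0, -3, 0], [8.5, 0, 0, -6, 0]]

```text
t: 16.35
tool_pos: [0.5735, 0.1828, 0.235]
tool_rot: [-2.631, -1.714, 0.005]
contact_force: [-0.3, 0.5, -0.6]
opening: 0.0846
grip_force: 0.0
```

Call:
servo_tool:
  increments:
    - [[8.5, 0, 0, -4, 0], [8.5, 0, 0, -8, 0], [8.5, 0, 0, -8, 0], [8.5, 0, 0, -8, 0], [8.5, 0, 0, -8, 0]]

```text
t: 16.85
tool_pos: [0.5741, 0.1829, 0.3147]
tool_rot: [-2.632, -1.715, 0.003]
contact_force: [-0.8, -0.5, -0.6]
opening: 0.0852
grip_force: 0.0
```

```bash
python3 - <<'E'
from h import *
o=ctrl.get_obs();print(o['t'],o['tool_pos'],o['contact_force'])
s=cam('scene');w=cam('wrist')
c=cv2.resize(np.clip(s['img'][110:240,290:420]*1.5,0,255).astype(np.uint8),(384,384),interpolation=2)
cv2.imwrite('pics/w3.png',cv2.resize(np.hstack([w['img'],c]),(800,343))[:,:,::-1])
k=384/343
for z in(.2,.198,.13):
  print(z,np.array(proj(w,(.577,.1825,z)))/k,(np.array(proj(s,(.577,.1825,z)))-(290,110))*384/130/k+(457,0))
E
```

```text
16.85 [0.57405393 0.1829074  0.31466166] [-0.83972375 -0.52840088 -0.5993231 ]
0.2 [232.86176572 174.16359955] [644.51711958 151.94695676]
0.198 [232.83939201 173.56110019] [644.10482728 153.70700211]
0.13 [232.24040563 157.43105693] [630.82783036 210.38552154]
```

View pics/w3.png

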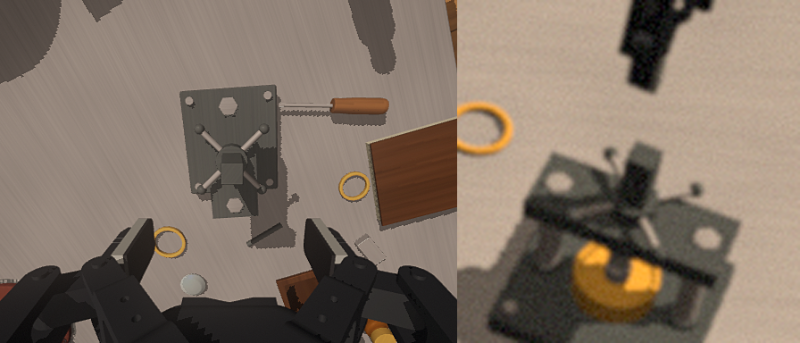

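The handle stands upright with its collar on the head. Its block top is at (644,152), where a seated handle should be, and the other objects haven't moved. Handing in.

```bash
python3 -c "
from station import ctrl
print(ctrl.finish_job())"
```

```text
the job is handed in; nothing more can be done
None
```

I handed the job in at about 17 s: the handle is through the square, pushed down until its collar stopped on the press head with at most about 16 N, and released; the pad's travel itself was not measured.

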